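# Load the bench scale and hold its service flap open for trimming

## Robot

A 7-joint arm with a two-finger parallel gripper is mounted at the origin on a cart in front of the work surface, level with it; the furniture and walls round the work are solid. World frame = base frame: x ahead of the robot, y to its left, z up, the work surface at z = 0. Lengths are in m, angles in rad, forces in N, time in s.
With the tool pointing down it reaches from about 0.4 to 0.85 m from the base axis. Payload 6.9 kg.
Tool frame: the origin (TCP) lies on the centre line of the jaws, within the pads' length; the fingertips stand 19 mm ahead of it and the grasp point (between the pads) is the TCP (manip.tip_extent is the z of the fingertips in the tool frame, in m); z points along the fingers, y is the line along which they close (so a half turn about z gives the same grasp; the last joint's range is limited). The gripper opens to 85 mm and grips with 20 to 120 N. Pads are 22 mm wide; open, the fingers measure 114 mm over their backs; the gripper's body (76 mm by 85 mm) begins 54 mm behind the grasp point. The pads swing forward as they close: fully open they stand 13 mm farther back than shut.
Start: joints at [-1.004, 0.507, -0.238, 1.5, 0.126, 1.149, -0.155], TCP at [0.278, 0.56, 0.25] pointing down, gripper open.
Joint ranges: [-3.08, 3.08], [-0.24, 2.05], [-1.43, 1.35], [0, 2.5], [-1.52, 4.66], [0.17, 1.96], [-2.89, 2.89]. Speed limits (rad/s): [2.39, 2.39, 3.14, 3.14, 3.14, 3.14, 3.14].

## Interface

Orientations are given as [roll, pitch, yaw] about the fixed x, y, z axes, in that order (R = Rz(yaw) Ry(pitch) Rx(roll)).
In Python, from cell import manip gives the robot as it stands.
- The arm moves only by the tool play_rows, never from a script. Its argument "deltas" is a list of rows, each a list of 7 numbers: the shift along the world's x, y, z in m, then the turn, a rotation vector about the world's x, y, z in rad, then the finger opening in m, from 0 to 0.0854. In form: [[tx, ty, tz, rx, ry, rz, jaw], ...]. A call has 1 to 20 rows; each row is the pose to reach, as a shift and turn from the pose commanded when the call began; what a row does not reach only later rows make up. A row lasts 1/12 s, in which the tool goes at most 41.7 mm and 7.16 degrees, less where a joint would pass 70% of its speed; a pose out of reach is approached as far as the arm can. A call with a gripper value outside its range is refused whole. The fingers move at their own pace and stop on an object; "newtons" is the grip in N (left out, the last holds). Time passes only in rows, so rows that repeat a pose let the fingers close. It gives the time, the measured TCP pose, the force, the opening and the grip force at its end, in the units of the state.
- manip.observe(): the state, without advancing time (a new reading comes with each control period).
- manip.capture(name): name is "scene" or "side" or "wrist"; returns a dict with "img" (384x512x3 uint8, red, green, blue), "depth" (384x512 float32, m along the optical axis (not along the pixel's ray), 0 where there is no reading), "intrinsics" (3x3 intrinsics, pixels), "rvec" (rotation vector, rad) and "tvec" (3), from world to camera coordinates, as OpenCV has them. Camera axes: x right, y down, z forward; pixel columns grow to the right and rows downward; lengths in m; the calibration is good to about 2 mm. A picture is of the moment at which its call begins.
- manip.sign_off(): hands the job in; it is judged then, once.
Trained networks look in a picture, given as the dict that the camera call returned (one of the last four; its "shot" number tells which), for a name from the list of things; names that differ only in an ending like _2 or _b are one class to them, and where a whole thing is asked for, a point or a joint stands for the part that bears it (a point fixed in the world has none). Each returns a list of dicts, best first, with "score" (0 to 1); they miss things now and then, are a little off and sometimes report something else, mostly with a low value. They report only what shows in the picture. A call takes as long as a camera call. They do not tell look-alikes from the thing itself.
- manip.outline_of(query, picture): "region" (384x512 bool, what is visible of it).
- manip.spot_point(query, picture): "at" ([x, y, z] in m, in the coordinates of the camera as it stood for that picture, good to about 4 mm: a listed point, or the origin of a listed thing).
The state is a dict: "time_s": time; "q": joint angles; "joint_vel": joint speeds; "joint_torque": joint torques, N m; "ee_pos": TCP position; "ee_rot": TCP orientation; "force": force on the tool from outside, world axes, zero at the start; "ft_torque": the same for the moment, N m; "opening": finger opening in m; "grip_force": force on a finger pad.
Only numpy, scipy, OpenCV 4.12 (cv2) and the standard library are available. Lean on these libraries where they do the work, as an engineer would, in place of code of your own. Each camera call takes 0.05 s, during which the arm holds its last target. There are 200 camera calls.

## Task

I am about to trim this scale: take the largest of the three check weights from the wooden block and stand it gently in the middle of the scale's pan, without pressing the pan down onto its stop. Then lift the sprung service flap and hold it about 60 degrees open, never against its end stop, so that I can get at the trimmers; finish while still holding it there, and leave the other things on the bench where they are.

Things in the scene. Friction and masses are not known exactly. Their poses are not given: they have to be found in the camera images.
- bench_scale: the grey bench scale, fixed to the bench, 160 mm deep (x), 250 mm wide (y), top of the housing 62 mm above the bench. Origin on the bench under its middle; its x points from its front (the sloping keypad) to its back, its y to its left, z up. The round pan is over its left half, the flap over its right half
- pan_center (a point): middle of the upper face of the round steel pan (112 mm across, flat, with a turned ring 53 mm across round the middle); 82 mm above the bench when empty; moves down with the pan. From the scale's origin it lies 15 mm back and 60 mm left
- pan (a joint): how far the sprung pan is pressed down, m: 0 empty; the large weight alone sinks it about 6 mm; hard overload stop at 12 mm (about 9 N). It springs back when unloaded
- flap (a joint): angle of the service flap, rad: 0 shut (level), grows as its front edge lifts; end stop at 1.48. A spring shuts it when let go: it takes about 1 N at the tab to lift it and 2 N at 60 degrees (1.047)
- flap_tab (a point): middle of the flap's pull tab, where to take it. The tab is 30 mm wide (scale's y), 10 mm thick, sticks out 34 mm in front of the housing and is free below and on both sides; this point lies 140 mm from the hinge line and 20 mm in front of the housing's front face, 64.5 mm above the bench when shut. Its axes turn with the flap
- flap_hinge (a point): middle of the flap's hinge line, which runs along the scale's y at the back edge of the flap, 64.5 mm above the bench. The flap is a plate 4 mm thick, 114 mm wide, that reaches from here forward (scale's -x) to the tab; axes are those of the scale
- weight_block: wooden block, 62 mm (x) by 176 mm (y) by 24 mm high, fixed; origin on the bench under its middle. Its three bores, 12 mm deep, lie in a row along its y: large weight at y = +56 mm, medium at -8 mm, small at -60 mm. It may be turned any way
- weight_large: largest check weight, the one to use: steel, 500 g, 66 mm tall; plain body 38 mm across up to 46 mm, then a narrow neck and a knob 24 mm across. Origin in the middle of its underside, z up. Stands 12 mm deep in the block, so its underside starts 12 mm above the bench
- weight_medium: medium check weight, same shape, 28 mm across, 50 mm tall; stays in the block
- weight_small: small check weight, same shape, 22 mm across, 40 mm tall; stays in the block
- loupe: black eyepiece loupe, 39 mm across, 32 mm tall, left of the scale; to be left alone
- tweezers: steel tweezers, 121 mm long, flat on the bench in front of the scale's left half; to be left alone
- coil: small wound copper coil, 27 mm across, 13 mm tall, lying between block and scale; to be left alone
- pot: panel potentiometer, 38 mm long, lying between scale and block; to be left alone
- capacitor: capacitor can, 28 mm across, 36 mm tall, standing behind the block; to be left alone
- tin: small round tin, 48 mm across, 18 mm tall, behind the block; to be left alone
Things that resemble listed ones, but are neither listed nor needed, are in the scene too. Leave any blue look-alike of the weight_large alone.

How it is judged:
By the outcome, as a careful person would: the job done as asked, in the order asked, and still so for the second after the job is handed in, while the arm keeps its last pose, push and grip.
It also fails if it takes over 54 s, if anything falls off the work surface, if the arm or the gripper's body presses on something with over 40 N, if the wrist force passes 120 N, or if a joint passes its speed limit or range.

## Working session

There is one attempt and no reset: what is moved stays moved. The work goes in short steps, Python scripts to look and compute and a tool call to move; the robot and the scene stay as the last step left them, time stands still between calls to the robot, and variables do not carry over. Pictures are saved under pics/ and viewed, at most 10 in all, crops included, and the job is handed in when it is done.

Besides the shell and the picture viewer there is one more tool, called by a JSON object that holds its "fn" and its "kwargs". play_rows: Moves the arm, as the interface text tells. Its arguments: {"type":"object","properties":{"deltas":{"type":"array"},"newtons":{"type":"number"}},"required":["deltas"]}

```bash
mkdir -p pics; cat > h.py <<'E'
import numpy as np, cv2
from cell import manip
def cap(n):
    return manip.capture(n)
def w(p,c):
    R,_=cv2.Rodrigues(np.array(c['rvec'],float)); return R.T@(np.array(p,float)-np.array(c['tvec'],float).ravel())
def pts(c,mask=None):
    d=c['depth'];K=c['intrinsics'];m=(d>0) if mask is None else mask&(d>0)
    v,u=np.nonzero(m);z=d[m]
    P=np.stack([(u-K[0,2])/K[0,0]*z,(v-K[1,2])/K[1,1]*z,z],1)
    R,_=cv2.Rodrigues(np.array(c['rvec'],float)); return (P-np.array(c['tvec'],float).ravel())@R
def px(X,c):
    return cv2.projectPoints(np.array(X,float).reshape(-1,3),np.array(c['rvec'],float),np.array(c['tvec'],float),np.array(c['intrinsics'],float),None)[0].reshape(-1,2)
E
python3 - <<'E'
from h import *
np.set_printoptions(precision=4,suppress=True)
ims=[]
for n in ["scene","side"]:
    c=cap(n); ims.append(c['img'])
    print(n,'cam at',w([0,0,0],c))
    for q in ["bench_scale","pan_center","flap_tab","flap_hinge","weight_block","weight_large","weight_medium","weight_small","loupe","tweezers","coil","pot","capacitor","tin"]:
        for r in manip.spot_point(q,c)[:3]:
            if r['score']>.2: X=w(r['at'],c); print(q,round(r['score'],2),X,px(X,c)[0].round())
    cv2.imwrite(f'pics/{n}0.png',cv2.cvtColor(c['img'],cv2.COLOR_RGB2BGR))
print(manip.observe())
E
```

```text
scene cam at [-0.0772 -1.0585  0.6495]
bench_scale 0.91 [ 0.5416  0.1534 -0.0004] [241. 204.]
pan_center 0.81 [0.547  0.2157 0.0797] [234. 176.]
flap_tab 0.63 [0.4576 0.0717 0.0664] [229. 200.]
flap_hinge 0.76 [0.5962 0.0995 0.0646] [263. 190.]
weight_block 0.87 [ 0.4684 -0.283  -0.0025] [293. 275.]
weight_large 0.77 [ 0.4173 -0.161   0.0047] [253. 256.]
weight_large 0.53 [ 0.5555 -0.118  -0.0016] [287. 239.]
weight_large 0.52 [ 0.5147 -0.316   0.0101] [316. 273.]
weight_medium 0.65 [ 0.4563 -0.2816  0.0092] [289. 273.]
weight_small 0.5 [ 0.4162 -0.25    0.0092] [270. 271.]
tweezers 0.55 [ 0.4111  0.2102 -0.003 ] [200. 206.]
coil 0.52 [ 0.4205 -0.0848 -0.0016] [242. 245.]
pot 0.59 [ 0.6275 -0.0746 -0.0021] [299. 227.]
pot 0.42 [0.545  0.2132 0.0805] [234. 176.]
capacitor 0.67 [ 0.6417 -0.2011 -0.0018] [328. 244.]
tin 0.67 [ 0.6472 -0.3412  0.0036] [362. 266.]
tin 0.67 [ 0.4213 -0.0819 -0.0007] [241. 244.]
side cam at [0.5353 0.9702 0.6151]
bench_scale 0.91 [0.544  0.1543 0.0038] [253. 244.]
bench_scale 0.62 [0.5477 0.2137 0.0807] [252. 233.]
bench_scale 0.35 [ 0.5199 -0.3189  0.014 ]
[... 697 characters left out ...]
.]
coil 0.45 [ 0.423  -0.0895  0.0048] [293. 195.]
pot 0.4 [ 0.6248 -0.067  -0.0008] [227. 201.]
tin 0.52 [ 0.6452 -0.3414  0.0049] [226. 161.]
tin 0.21 [0.4579 0.0702 0.0685] [286. 205.]
{'time_s': 1.5, 'q': array([-1.0045,  0.5075, -0.2376,  1.5002,  0.1257,  1.1489, -0.1548]), 'joint_vel': array([-0.0011,  0.001 ,  0.0005,  0.0005,  0.0006, -0.0011,  0.0003]), 'joint_torque': array([ -0.0001, -62.0363,  -2.1847, -24.9954,   0.0139,   0.0024,
         0.    ]), 'ee_pos': array([0.2779, 0.5598, 0.2503]), 'ee_rot': array([-3.1416, -0.    ,  2.6808]), 'force': array([-0.3091, -0.0394,  0.2397]), 'ft_torque': array([-0.0433, -0.0028, -0.0278]), 'grip_force': 0.0, 'opening': 0.0854257406632024}
```

View pics/scene0.png

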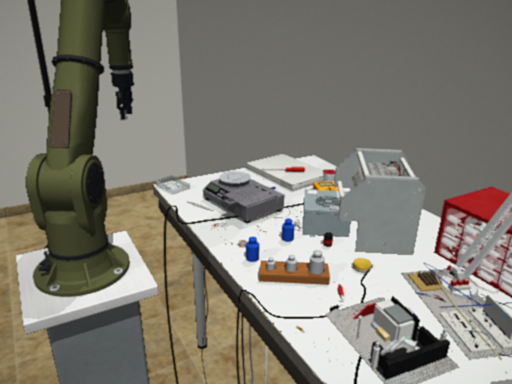

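View pics/side0.png

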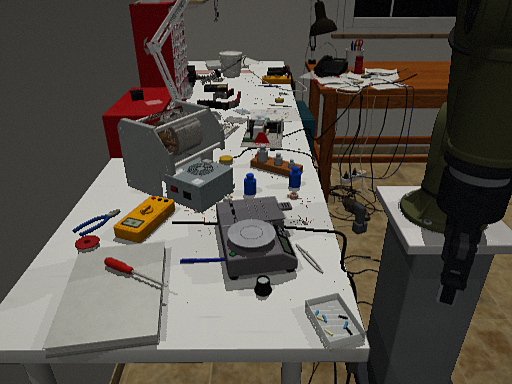

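The orange-brown block is at about (293,270) in the scene view with three steel weights, the large one at its far end (317,262). Two blue look-alikes stand at (252,248) and (288,231). The scale is at (243,195). In the side view the pan is at (250,235) and the flap with its tab is at (265,207). I'll move over the large weight now.

{"fn": "play_rows", "kwargs": {"deltas": [[0.18, -0.46, 0, 0, 0, -0.1, 0.08], [0.18, -0.46, 0, 0, 0, -0.1, 0.08], [0.18, -0.46, 0, 0, 0, -0.1, 0.08], [0.18, -0.46, 0, 0, 0, -0.1, 0.08], [0.18, -0.46, 0, 0, 0, -0.1, 0.08], [0.18, -0.46, 0, 0, 0, -0.1, 0.08], [0.18, -0.46, 0, 0, 0, -0.1, 0.08], [0.18, -0.46, 0, 0, 0, -0.1, 0.08], [0.18, -0.46, 0, 0, 0, -0.1, 0.08], [0.18, -0.46, 0, 0, 0, -0.1, 0.08], [0.18, -0.46, 0, 0, 0, -0.1, 0.08], [0.18, -0.46, 0, 0, 0, -0.1, 0.08], [0.235, -0.875, 0, 0, 0, -0.1, 0.08], [0.235, -0.875, 0, 0, 0, -0.1, 0.08], [0.235, -0.875, 0, 0, 0, -0.1, 0.08], [0.235, -0.875, 0, 0, 0, -0.1, 0.08], [0.235, -0.875, 0, 0, 0, -0.1, 0.08], [0.235, -0.875, 0, 0, 0, -0.1, 0.08], [0.235, -0.875, 0, 0, 0, -0.1, 0.08], [0.235, -0.875, 0, 0, 0, -0.1, 0.08]]}}

```text
time_s: 3.17
ee_pos: [0.5017, -0.2327, 0.2506]
ee_rot: [3.141, 0.001, 2.581]
force: [0.8, 0.8, 0.2]
opening: 0.0801
grip_force: 0.0
```

```bash
python3 - <<'E'
from h import *
np.set_printoptions(precision=4,suppress=True)
c=cap("wrist"); print('cam',w([0,0,0],c))
for q in ["weight_block","weight_large","weight_medium","weight_small","capacitor"]:
    for r in manip.spot_point(q,c)[:3]:
        if r['score']>.2: X=w(r['at'],c); print(q,round(r['score'],2),X,px(X,c)[0].round())
P=pts(c)
# weight knob tops: points 0.070-0.085 near
m=(P[:,2]>.072)&(P[:,2]<.085)&(np.hypot(P[:,0]-.516,P[:,1]+.319)<.04); print('knob',m.sum(),P[m].mean(0),P[m].min(0),P[m].max(0))
m=(P[:,2]>.050)&(P[:,2]<.065)&(np.hypot(P[:,0]-.516,P[:,1]+.319)<.03); print('body',m.sum(),P[m].min(0),P[m].max(0))
m=(P[:,2]>.019)&(P[:,2]<.027)&(np.hypot(P[:,0]-.469,P[:,1]+.283)<.1)
print(cv2.minAreaRect(P[m][:,:2].astype(np.float32)))
cv2.imwrite('pics/w1.png',cv2.cvtColor(c['img'],cv2.COLOR_RGB2BGR))
E
```

```text
cam [ 0.4439 -0.1958  0.3739]
weight_block 0.71 [ 0.4675 -0.2856 -0.0044] [206. 160.]
weight_large 0.93 [ 0.4114 -0.1589  0.0005] [268.  62.]
weight_large 0.69 [ 0.5575 -0.1166 -0.0005] [359. 150.]
weight_large 0.65 [ 0.5139 -0.3164  0.016 ] [204. 207.]
weight_medium 0.78 [ 0.4576 -0.285   0.0172] [199. 156.]
weight_small 0.55 [ 0.4162 -0.2538  0.01  ] [202. 112.]
capacitor 0.97 [ 0.6374 -0.2008  0.0063] [331. 236.]
capacitor 0.63 [ 0.6262 -0.072   0.005 ] [417. 178.]
knob 357 [ 0.5139 -0.3153  0.0766] [ 0.5031 -0.3277  0.0722] [ 0.5261 -0.3051  0.08  ]
body 524 [ 0.4962 -0.335   0.0502] [ 0.5334 -0.2975  0.0617]
((0.4680406153202057, -0.2863166034221649), (0.062323059886693954, 0.17614445090293884), 57.067344665527344)
```

View pics/w1.png

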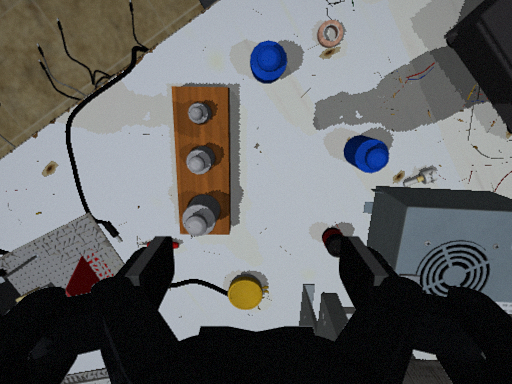

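The wrist view shows the block at (203,160), with the large weight at (202,212), clear of the blue ones at (268,62) and (365,155). The measured weight axis is about (0.5145, -0.316), and the jaws already line up across the block.

{"fn": "play_rows", "kwargs": {"deltas": [[0.0128, -0.0833, -0.05, 0, 0, 0, 0.07], [0.0128, -0.0833, -0.1, 0, 0, 0, 0.07], [0.0128, -0.0833, -0.1, 0, 0, 0, 0.07], [0.0128, -0.0833, -0.1, 0, 0, 0, 0.07], [0.0128, -0.0833, -0.13, 0, 0, 0, 0.07], [0.0128, -0.0833, -0.155, 0, 0, 0, 0.07], [0.0128, -0.0833, -0.18, 0, 0, 0, 0.07], [0.0128, -0.0833, -0.2, 0, 0, 0, 0.07], [0.0128, -0.0833, -0.2, 0, 0, 0, 0.07], [0.0128, -0.0833, -0.2, 0, 0, 0, 0.07]]}}

```text
time_s: 4.3
ee_pos: [0.5149, -0.312, 0.0504]
ee_rot: [3.141, -0.002, 2.583]
force: [-0.3, 0.2, 0.4]
opening: 0.07
grip_force: 0.0
```

```bash
python3 - <<'E'
from h import *
np.set_printoptions(precision=3,suppress=True)
P=np.vstack([pts(cap(n)) for n in ["scene","side"]])
H={}
print('rows x .4...85 ; cols y -.4...35, max z cm')
for x in np.arange(.35,.85,.05):
    row=[]
    for y in np.arange(-.4,.35,.05):
        m=(abs(P[:,0]-x-.025)<.025)&(abs(P[:,1]-y-.025)<.025)
        row.append(int(100*P[m][:,2].max()) if m.sum()>3 else -1)
    print(round(x,2),row)
E
```

```text
rows x .4...85 ; cols y -.4...35, max z cm
0.35 [0, 0, 64, 64, 54, 0, 0, 0, 0, 1, 1, 0, 0, 0, 2]
0.4 [0, 53, 62, 63, 54, 6, 1, 0, 0, 7, 0, 0, 4, 4, 0]
0.45 [45, 52, 55, 54, 0, 0, 0, 0, 6, 7, 6, 8, 8, 6, 0]
0.5 [44, 47, 49, 46, 0, 6, 4, 0, 6, 7, 7, 8, 8, 8, 3]
0.55 [1, 43, 44, 0, 0, 6, 4, 0, 6, 7, 7, 8, 8, 8, 0]
0.6 [2, 2, 12, 17, 3, 9, 9, 0, 7, 7, 6, 8, 8, 6, 0]
0.65 [2, 2, 23, 18, 12, 9, 9, 9, 8, 1, 0, 0, 1, 0, 0]
0.7 [0, 23, 23, 22, 22, 12, 12, 9, 8, 1, 0, 0, 2, 2, 4]
0.75 [21, 23, 23, 22, 22, 22, 19, 18, 3, 3, 0, 2, 2, 3, 4]
0.8 [22, 23, 22, 22, 21, 23, 23, 3, 4, 5, 3, 3, 3, 4, 3]
```

{"fn": "play_rows", "kwargs": {"deltas": [[0, -0.004, 0, 0, 0, 0, 0.07], [0, -0.004, 0, 0, 0, 0, 0.045], [0, -0.004, 0, 0, 0, 0, 0.03], [0, -0.004, 0, 0, 0, 0, 0.03], [0, -0.004, 0, 0, 0, 0, 0.03], [0, -0.004, 0, 0, 0, 0, 0.03], [0, -0.004, 0, 0, 0, 0, 0.03]], "newtons": 45}}

```text
time_s: 4.98
ee_pos: [0.515, -0.3181, 0.0514]
ee_rot: [3.141, 0.002, 2.581]
force: [-0.8, 1.6, 6.2]
opening: 0.0363
grip_force: 44.5
```

{"fn": "play_rows", "kwargs": {"deltas": [[0, 0, 0.01, 0, 0, 0, 0.03], [0, 0, 0.025, 0, 0, 0, 0.03], [0, 0, 0.05, 0, 0, 0, 0.03], [0, 0, 0.08, 0, 0, 0, 0.03], [0, 0, 0.12, 0, 0, 0, 0.03], [0, 0, 0.14, 0, 0, 0, 0.03], [0, 0, 0.15, 0, 0, 0, 0.03], [0, 0, 0.15, 0, 0, 0, 0.03], [0, 0, 0.15, 0, 0, 0, 0.03]]}}

```text
time_s: 5.73
ee_pos: [0.5138, -0.3175, 0.1994]
ee_rot: [-3.142, -0.002, 2.581]
force: [-0.0, -0.6, -5.8]
opening: 0.0368
grip_force: 46.1
```

```bash
python3 - <<'E'
from h import *
o=manip.observe(); print(o['force'],o['ee_pos'],o['opening'])
c=cap("side")
for r in manip.spot_point("weight_large",c)[:4]: X=w(r['at'],c); print(r['score'],X)
x=px(o['ee_pos'],c)[0].astype(int); print(x)
a=c['img'][max(0,x[1]-50):x[1]+50,max(0,x[0]-60):x[0]+60]
c2=cap("wrist"); 
a=cv2.resize(a,(460,384),interpolation=cv2.INTER_CUBIC)
cv2.imwrite('pics/l.png',cv2.cvtColor(np.hstack([a,c2['img'][:,172:]]),cv2.COLOR_RGB2BGR))
E
```

```text
[-0.03146158 -0.62279679 -5.818086  ] [ 0.51384604 -0.31748959  0.19935114] 0.036791466483093845
0.79 [ 0.41549358 -0.16108119 -0.00345265]
0.59 [ 0.5184048  -0.3167871   0.16124222]
[262 110]
```

View pics/l.png

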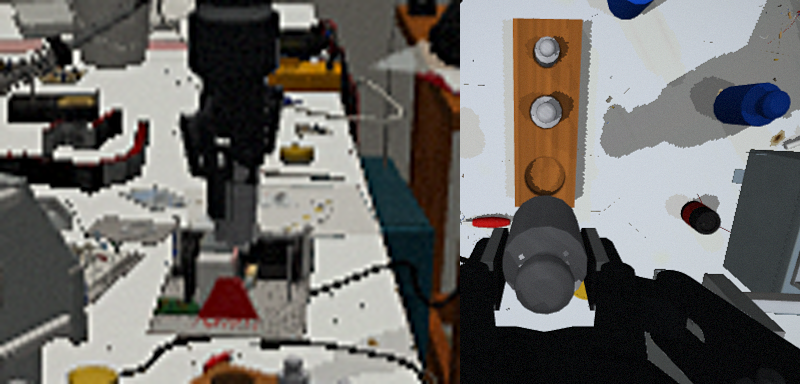

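The weight is held upright by its body (at (545,250) in the wrist half) and its bore at (545,178) is empty. I'll carry it to the pan, turning the jaws to the scale's axes on the way.

{"fn": "play_rows", "kwargs": {"deltas": [[0.001, 0.015, 0.01, 0, 0, 0.05, 0.03], [0.003, 0.05, 0.01, 0, 0, 0.1, 0.03], [0.005, 0.09, 0.01, 0, 0, 0.16, 0.03], [0.008, 0.13, 0.01, 0, 0, 0.22, 0.03], [0.01, 0.17, 0.01, 0, 0, 0.28, 0.03], [0.013, 0.21, 0.01, 0, 0, 0.34, 0.03], [0.015, 0.25, 0.01, 0, 0, 0.4, 0.03], [0.017, 0.29, 0.01, 0, 0, 0.46, 0.03], [0.02, 0.33, 0.01, 0, 0, 0.52, 0.03], [0.022, 0.37, 0.01, 0, 0, 0.58, 0.03], [0.025, 0.41, 0.01, 0, 0, 0.64, 0.03], [0.028, 0.445, 0.01, 0, 0, 0.7, 0.03], [0.03, 0.48, 0.01, 0, 0, 0.775, 0.03], [0.031, 0.505, 0.01, 0, 0, 0.775, 0.03], [0.032, 0.522, 0.01, 0, 0, 0.775, 0.03], [0.032, 0.53, 0.01, 0, 0, 0.775, 0.03], [0.032, 0.532, 0.01, 0, 0, 0.775, 0.03], [0.032, 0.532, 0.01, 0, 0, 0.775, 0.03]]}}

```text
time_s: 7.38
ee_pos: [0.5461, 0.2136, 0.2096]
ee_rot: [-3.141, -0.001, -2.927]
force: [0.1, 0.1, -5.0]
opening: 0.0363
grip_force: 46.3
```

```bash
python3 - <<'E'
from h import *
np.set_printoptions(precision=4,suppress=True)
o=manip.observe(); print(o['ee_pos'],o['ee_rot'],o['force'])
for n in ["side","wrist","scene"]:
    c=cap(n); P=pts(c)
    for q in ["pan_center","flap_tab","flap_hinge","weight_large"]:
        for r in manip.spot_point(q,c)[:1]:
            X=w(r['at'],c); print(n,q,round(r['score'],2),X)
    m=(P[:,2]>.078)&(P[:,2]<.088)&(np.hypot(P[:,0]-.546,P[:,1]-.214)<.075)
    Q=P[m][:,:2].astype(np.float32)
    if len(Q)>30:
        print(n,'pan circ',cv2.minEnclosingCircle(Q),len(Q),P[m][:,2].mean())
    m=(P[:,2]>.155)&(P[:,2]<.25)&(np.hypot(P[:,0]-.546,P[:,1]-.214)<.03)
    if n=="wrist":
        Q=P[m]; b=Q[(Q[:,2]<.222-.0)&(Q[:,2]>.2)]; print('weight pts',Q.min(0),Q.max(0)); k=P[(P[:,2]>.228)&(P[:,2]<.242)&(np.hypot(P[:,0]-.546,P[:,1]-.214)<.02)]; print('knob',len(k),cv2.minEnclosingCircle(k[:,:2].astype(np.float32)),k[:,2].max())
        cv2.imwrite('pics/w2.png',cv2.cvtColor(c['img'],cv2.COLOR_RGB2BGR))
    # flap tab edges: z .066-.073
E
```

```text
[0.5461 0.2136 0.2096] [-3.1408 -0.0015 -2.9267] [ 0.0759  0.1361 -4.9548]
side pan_center 0.9 [0.5479 0.2111 0.0796]
side flap_tab 0.91 [0.4591 0.0692 0.0633]
side flap_hinge 0.68 [0.5972 0.0995 0.0678]
side weight_large 0.52 [0.5496 0.2096 0.173 ]
side pan circ ((0.5493766069412231, 0.21502536535263062), 0.057971857488155365) 1072 0.08312361501385028
wrist pan_center 0.62 [0.5484 0.214  0.0766]
wrist flap_tab 0.97 [0.46   0.0655 0.0646]
wrist flap_hinge 0.89 [0.5996 0.0971 0.066 ]
wrist weight_large 0.81 [0.5447 0.212  0.1722]
wrist pan circ ((0.5486440062522888, 0.21532981097698212), 0.0558222271502018) 9360 0.0819272519135768
weight pts [0.5265 0.184  0.1705] [0.5628 0.2416 0.25  ]
knob 3147 ((0.5459731817245483, 0.2140132486820221), 0.020038772374391556) 0.23884633906662245
scene pan_center 0.73 [0.5473 0.2185 0.0818]
scene flap_tab 0.64 [0.455  0.0704 0.0678]
scene flap_hinge 0.7 [0.5964 0.0993 0.0651]
scene weight_large 0.64 [ 0.5573 -0.1173 -0.0021]
scene pan circ ((0.5435900688171387, 0.21392636001110077), 0.05817759782075882) 305 0.08142009093969886
```

View pics/w2.png

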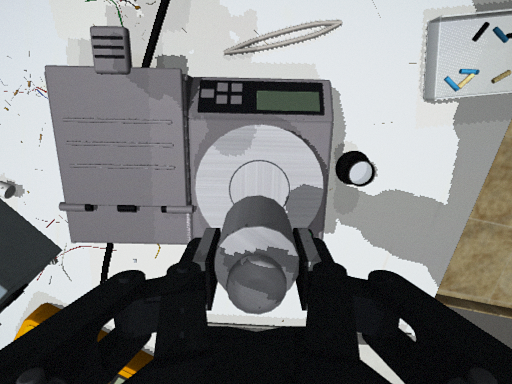

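The wrist view shows the weight at (257,270) hanging over the pan (ring centre at (260,187)) and the tab at (110,50). The pan centre fits to about (0.548, 0.2145). I'll lower to just above it.

{"fn": "play_rows", "kwargs": {"deltas": [[0.002, 0.001, -0.02, 0, 0, 0, 0.03], [0.002, 0.001, -0.05, 0, 0, 0, 0.03], [0.002, 0.001, -0.07, 0, 0, 0, 0.03], [0.002, 0.001, -0.08, 0, 0, 0, 0.03], [0.002, 0.001, -0.084, 0, 0, 0, 0.03], [0.002, 0.001, -0.084, 0, 0, 0, 0.03], [0.002, 0.001, -0.084, 0, 0, 0, 0.03]]}}

```text
time_s: 8.72
ee_pos: [0.5492, 0.2154, 0.1273]
ee_rot: [3.141, 0.002, -2.927]
force: [-0.0, 0.0, -4.2]
opening: 0.0365
grip_force: 46.3
```

```bash
python3 - <<'E'
from h import *
np.set_printoptions(precision=4,suppress=True)
o=manip.observe(); print(o['ee_pos'],o['force'])
c=cap("wrist"); P=pts(c); t=o['ee_pos']
# knob top: disc of points near top height above TCP +0.028
for lo,hi in [(.020,.032),(.0,.0085)]:
    m=(P[:,2]>t[2]+lo)&(P[:,2]<t[2]+hi)&(np.hypot(P[:,0]-t[0],P[:,1]-t[1])<(.0145 if lo>.01 else .0185)); print(m.sum(),P[m].min(0),P[m].max(0),np.median(P[m],0))
g=(P[:,2]>.078)&(P[:,2]<.086)&(np.hypot(P[:,0]-.548,P[:,1]-.2145)<.065)
print(cv2.minEnclosingCircle(P[g][:,:2].astype(np.float32)))
c=cap("side")
i=px(t,c)[0].astype(int);a=c['img'][i[1]-50:i[1]+60,i[0]-70:i[0]+70]
cv2.imwrite('pics/s3.png',cv2.cvtColor(cv2.resize(a,None,fx=5,fy=5,interpolation=cv2.INTER_CUBIC),cv2.COLOR_RGB2BGR))
E
```

```text
[0.5492 0.2154 0.1273] [-0.0323  0.0156 -4.2401]
2706 [0.5359 0.204  0.1473] [0.5597 0.2272 0.1552] [0.5453 0.2149 0.1526]
2268 [0.5308 0.197  0.1319] [0.5636 0.2339 0.1358] [0.5405 0.2117 0.1345]
((0.548496425151825, 0.2156057208776474), 0.05584119260311127)
```

View pics/s3.png

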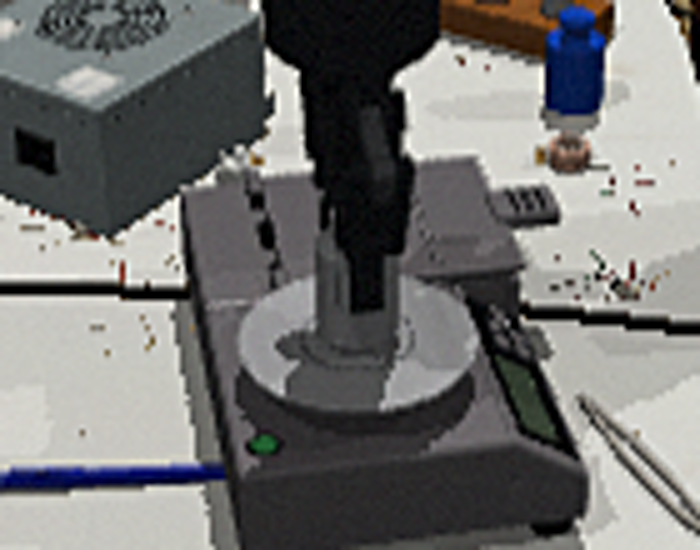

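The weight is vertical, about 7 mm above the pan and within 1 mm of its middle (pan centre near (357,345) in the crop). I'll lower it slowly.

{"fn": "play_rows", "kwargs": {"deltas": [[0, 0, -0.003, 0, 0, 0, 0.03], [0, 0, -0.005, 0, 0, 0, 0.03], [0, 0, -0.007, 0, 0, 0, 0.03], [0, 0, -0.008, 0, 0, 0, 0.03], [0, 0, -0.009, 0, 0, 0, 0.03], [0, 0, -0.009, 0, 0, 0, 0.03], [0, 0, -0.009, 0, 0, 0, 0.03]]}}

```text
time_s: 9.4
ee_pos: [0.5489, 0.2152, 0.1175]
ee_rot: [3.141, 0.001, -2.927]
force: [0.8, 0.0, -1.8]
opening: 0.0369
grip_force: 46.6
```

{"fn": "play_rows", "kwargs": {"deltas": [[0, 0, -0.001, 0, 0, 0, 0.03], [0, 0, -0.002, 0, 0, 0, 0.03], [0, 0, -0.0025, 0, 0, 0, 0.03], [0, 0, -0.0025, 0, 0, 0, 0.03], [0, 0, -0.0025, 0, 0, 0, 0.03]]}}

```text
time_s: 9.82
ee_pos: [0.5488, 0.2152, 0.115]
ee_rot: [3.141, 0.001, -2.927]
force: [1.6, 0.2, 0.6]
opening: 0.0364
grip_force: 46.7
```

{"fn": "play_rows", "kwargs": {"deltas": [[0, 0, 0, 0, 0, 0, 0.04], [0, 0, 0, 0, 0, 0, 0.045], [0, 0, 0, 0, 0, 0, 0.055], [0, 0, 0, 0, 0, 0, 0.07], [0, 0, 0, 0, 0, 0, 0.07], [0, 0, 0.01, 0, 0, 0, 0.07], [0, 0, 0.03, 0, 0, 0, 0.07], [0, 0, 0.06, 0, 0, 0, 0.07], [0, 0, 0.1, 0, 0, 0, 0.07], [0, 0, 0.12, 0, 0, 0, 0.07], [0, 0, 0.12, 0, 0, 0, 0.07]]}}

```text
time_s: 10.73
ee_pos: [0.5506, 0.2162, 0.2409]
ee_rot: [3.14, 0.009, -2.927]
force: [-0.0, 0.4, 0.4]
opening: 0.0702
grip_force: 0.0
```

```bash
python3 - <<'E'
from h import *
np.set_printoptions(precision=4,suppress=True)
o=manip.observe(); print(o['ee_pos'],o['force'],o['q'])
c=cap("wrist"); P=pts(c)
for q in ["pan_center","flap_tab","flap_hinge","weight_large"]:
    for r in manip.spot_point(q,c)[:1]:
        X=w(r['at'],c); print(q,round(r['score'],2),X)
d=np.hypot(P[:,0]-.548,P[:,1]-.2145)
for nm,m in [('pan',(P[:,2]>.070)&(P[:,2]<.084)&(d<.065)),('knob',(P[:,2]>.125)&(P[:,2]<.15)&(d<.03))]:
    print(nm,m.sum(),cv2.minEnclosingCircle(P[m][:,:2].astype(np.float32)),np.median(P[m],0))
r=manip.outline_of("flap_tab",c); print([(x['score'],x['region'].sum()) for x in r[:2]])
# tab: points z .055-.075 in front
ex=np.array([.977,.213]);ey=np.array([-.213,.977]);o2=np.array([.459,.068])
S=(P[:,:2]-o2)@np.stack([ex,ey],1)
m=(abs(S[:,0])<.017)&(abs(S[:,1])<.03)&(P[:,2]>.055)&(P[:,2]<.085)
print('tab',m.sum(),np.percentile(S[m],[1,50,99],axis=0),np.median(P[m][:,2]))
print(cv2.minAreaRect(P[m][:,:2].astype(np.float32)))
f=(P[:,2]>.05)&(P[:,2]<.1)&(S[:,0]>.03)&(S[:,0]<.12)&(S[:,1]<.08)&(S[:,1]>-.1)
print('flap',np.percentile(S[f],[1,99],axis=0),np.median(P[f][:,2]))
cv2.imwrite('pics/w4.png',cv2.cvtColor(c['img'],cv2.COLOR_RGB2BGR))
E
```

```text
[0.5506 0.2162 0.2409] [-0.0225  0.4025  0.441 ] [-0.2794  0.4564 -0.2102  1.6157  0.1056  1.0712  1.2664]
flap_tab 0.84 [0.4598 0.0696 0.0628]
flap_hinge 0.67 [0.5989 0.0963 0.0629]
pan 8037 ((0.5485759377479553, 0.2153594046831131), 0.05579255148768425) [0.5399 0.213  0.0758]
knob 696 ((0.5479056239128113, 0.2154795378446579), 0.011770309880375862) [0.5464 0.2151 0.1407]
[(0.95, np.int64(16478))]
tab 1258 [[-0.012  -0.01  ]
 [ 0.0022  0.0054]
 [ 0.0168  0.0189]] 0.0691402645890434
((0.46174493432044983, 0.06374870985746384), (0.030432477593421936, 0.04795744642615318), 11.014013290405273)
flap [[ 0.031  -0.0547]
 [ 0.119   0.0785]] 0.06628932788441984
```

View pics/w4.png

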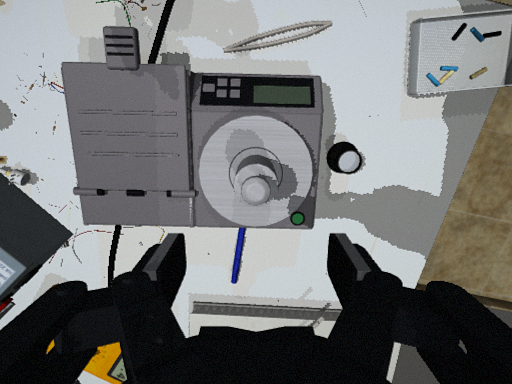

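The weight stands alone within 1 mm of the pan's middle ((256,185) in the picture) and the pan is down 6 mm, as it should be. The tab is at (121,47). Next I'll go above it, tilting the tool 15° toward its front.

{"fn": "play_rows", "kwargs": {"deltas": [[-0.01, -0.02, 0, 0.01, -0.05, 0, 0.06], [-0.03, -0.05, 0, 0.03, -0.13, 0, 0.06], [-0.055, -0.085, 0, 0.055, -0.25, 0, 0.06], [-0.08, -0.12, -0.02, 0.055, -0.254, 0, 0.06], [-0.0926, -0.1437, -0.04, 0.055, -0.254, 0, 0.06], [-0.0926, -0.1437, -0.06, 0.055, -0.254, 0, 0.06], [-0.0926, -0.1437, -0.075, 0.055, -0.254, 0, 0.06], [-0.0926, -0.1437, -0.081, 0.055, -0.254, 0, 0.06], [-0.0926, -0.1437, -0.081, 0.055, -0.254, 0, 0.06], [-0.0926, -0.1437, -0.081, 0.055, -0.254, 0, 0.06]], "newtons": 25}}

```text
time_s: 11.87
ee_pos: [0.4561, 0.0718, 0.1536]
ee_rot: [-3.142, 0.259, -2.927]
force: [1.3, 0.0, 0.4]
opening: 0.0599
grip_force: 0.0
```

```bash
python3 - <<'E'
from h import *
np.set_printoptions(precision=4,suppress=True)
o=manip.observe(); print(o['ee_pos'],o['ee_rot'],o['force'],o['q'])
ex=np.array([.977,.213]);ey=np.array([-.213,.977]);o2=np.array([.460,.0731])
for n in ["wrist","side"]:
    c=cap(n); P=pts(c)
    for q in ["flap_tab","flap_hinge"]:
        for r in manip.spot_point(q,c)[:1]:
            X=w(r['at'],c); print(n,q,round(r['score'],2),X)
    S=(P[:,:2]-o2)@np.stack([ex,ey],1)
    m=(S[:,0]>-.03)&(S[:,0]<.012)&(abs(S[:,1])<.024)&(P[:,2]>.06)&(P[:,2]<.075)
    if m.sum()>5: print(n,'tab in scale axes',m.sum(),np.percentile(S[m],[1,50,99],axis=0),np.median(P[m][:,2]),cv2.minAreaRect(P[m][:,:2].astype(np.float32)))
    if n=="wrist": cv2.imwrite('pics/w5.png',cv2.cvtColor(c['img'],cv2.COLOR_RGB2BGR))
E
```

```text
[0.4561 0.0718 0.1536] [-3.1415  0.2589 -2.9266] [1.2881 0.0071 0.3701] [-0.0836  0.2825 -0.1584  2.2657  0.1438  0.3409  1.4263]
wrist flap_tab 0.65 [0.4578 0.069  0.0618]
wrist flap_hinge 0.56 [0.5973 0.0977 0.0644]
wrist tab in scale axes 1608 [[-0.0155 -0.0154]
 [-0.004  -0.001 ]
 [ 0.0116  0.0136]] 0.069067814199357 ((0.4582040011882782, 0.07189692556858063), (0.02792937681078911, 0.030120277777314186), 11.942041397094727)
side flap_tab 0.68 [0.4569 0.0676 0.0666]
side flap_hinge 0.95 [0.5981 0.1005 0.0671]
side tab in scale axes 80 [[-0.0129 -0.015 ]
 [-0.0007  0.0061]
 [ 0.0118  0.0152]] 0.06988391100290382 ((0.45963332056999207, 0.07240483909845352), (0.02495204098522663, 0.03195437788963318), 10.983710289001465)
```

View pics/w5.png

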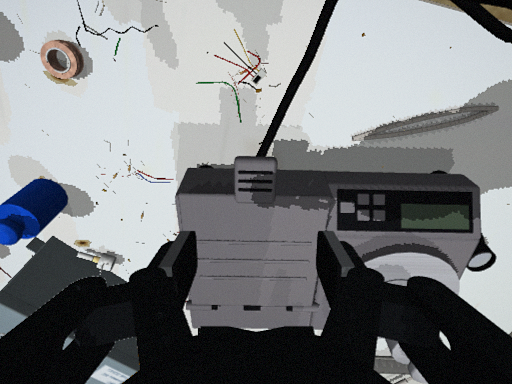

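The tab is at (256,178), centred between the fingers (in world about (0.4587, 0.0719)). I'll go down around it.

{"fn": "play_rows", "kwargs": {"deltas": [[0, 0, -0.02, 0, 0, 0, 0.055], [0, 0, -0.045, 0, 0, 0, 0.055], [0, 0, -0.065, 0, 0, 0, 0.055], [0, 0, -0.075, 0, 0, 0, 0.055], [0, 0, -0.083, 0, 0, 0, 0.055], [0, 0, -0.085, 0, 0, 0, 0.055], [0, 0, -0.085, 0, 0, 0, 0.055], [0, 0, -0.085, 0, 0, 0, 0.055]]}}

```text
time_s: 12.83
ee_pos: [0.4563, 0.0716, 0.0686]
ee_rot: [3.141, 0.261, -2.927]
force: [0.4, -0.9, -0.6]
opening: 0.0546
grip_force: 0.0
```

{"fn": "play_rows", "kwargs": {"deltas": [[0, 0, 0, 0, 0, 0, 0.045], [0, 0, 0, 0, 0, 0, 0.035], [0, 0, 0, 0, 0, 0, 0.025], [0, 0, 0, 0, 0, 0, 0.022], [0, 0, 0, 0, 0, 0, 0.022], [0, 0, 0, 0, 0, 0, 0.022]], "newtons": 25}}

```text
time_s: 13.33
ee_pos: [0.4561, 0.071, 0.0691]
ee_rot: [-3.14, 0.26, -2.928]
force: [0.9, -1.9, 1.4]
opening: 0.0295
grip_force: 26.5
```

{"fn": "play_rows", "kwargs": {"deltas": [[0.0009, 0.0002, 0.0124, -0.014, 0.064, 0, 0.022], [0.0029, 0.0006, 0.0247, -0.028, 0.128, 0, 0.022], [0.0059, 0.0013, 0.0367, -0.042, 0.192, 0, 0.022], [0.0099, 0.0022, 0.0485, -0.056, 0.256, 0, 0.022], [0.0099, 0.0022, 0.0485, -0.056, 0.256, 0, 0.022], [0.0099, 0.0022, 0.0485, -0.056, 0.256, 0, 0.022]]}}

```text
time_s: 13.83
ee_pos: [0.4655, 0.0728, 0.1175]
ee_rot: [-3.141, -0.005, -2.929]
force: [-2.0, -2.7, -0.3]
opening: 0.0294
grip_force: 26.9
```

```bash
cat > ang.py <<'E'
from h import *
np.set_printoptions(precision=4,suppress=True)
o=manip.observe(); print(o['ee_pos'],o['ee_rot'],o['force'],o['q'],o['opening'])
ex=np.array([.977,.213]);ey=np.array([-.213,.977]);hg=np.array([.4587,.0719])+.14*ex
d=o['ee_pos'];f=-(d[:2]-hg)@ex;u=d[2]-.0645;print('angle from TCP',np.degrees(np.arctan2(u,f)-np.arctan2(.0045,.1425)),'radius',np.hypot(f,u),'side',(d[:2]-hg)@ey)
for n in ["scene","side"]:
    c=cap(n)
    P=pts(c); S=(P[:,:2]-hg)@np.stack([ex,ey],1)
    r=np.hypot(S[:,0],P[:,2]-.0645)
    m=(S[:,0]<-.005)&(abs(S[:,1])<.053)&(abs(S[:,1])>.025)&(r<.116)&(r>.03)&(P[:,2]>.072)
    a=np.degrees(np.arctan2(P[m][:,2]-.0645,-S[m][:,0]))
    print(n,m.sum(),np.percentile(a,[10,50,90]) if m.any() else '')
    for q in ["flap_tab"]:
        for t in manip.spot_point(q,c)[:1]:
            X=w(t['at'],c); s=(X[:2]-hg)@ex; print(n,q,round(t['score'],2),X,np.degrees(np.arctan2(X[2]-.0645,-s)))
    if n=="side":
        i=px(d,c)[0].astype(int);a=c['img'][i[1]-60:i[1]+60,i[0]-80:i[0]+80]
        cv2.imwrite('pics/s6.png',cv2.cvtColor(cv2.resize(a,None,fx=4,fy=4,interpolation=cv2.INTER_CUBIC),cv2.COLOR_RGB2BGR))
E
python3 ang.py
```

```text
[0.4655 0.0728 0.1175] [-3.1412 -0.0051 -2.929 ] [-1.9897 -2.6699 -0.2728] [ 0.3487  0.5458 -0.8225  2.0628  0.5717  0.7785  0.9564] 0.02936729112199668
angle from TCP 19.891899158760168 radius 0.1432660065539759 side -0.0006074547828034333
scene 67 [19.5456 20.3387 21.898 ]
scene flap_tab 0.74 [0.4669 0.0721 0.112 ] 19.7865057930268
side 340 [20.6079 21.7997 23.7438]
side flap_tab 0.77 [0.4649 0.0663 0.1136] 19.96735670991736
```

{"fn": "play_rows", "kwargs": {"deltas": [[0.0051, 0.0011, 0.0113, -0.014, 0.064, 0, 0.022], [0.0109, 0.0024, 0.0221, -0.028, 0.128, 0, 0.022], [0.0179, 0.0039, 0.0324, -0.042, 0.192, 0, 0.022], [0.0255, 0.0056, 0.042, -0.056, 0.256, 0, 0.022], [0.0255, 0.0056, 0.042, -0.056, 0.256, 0, 0.022], [0.0255, 0.0056, 0.042, -0.056, 0.256, 0, 0.022]]}}

```text
time_s: 14.53
ee_pos: [0.4903, 0.0778, 0.1588]
ee_rot: [-3.138, -0.269, -2.928]
force: [-4.5, -5.5, 2.4]
opening: 0.0294
grip_force: 26.4
```

```bash
python3 ang.py
```

```text
[0.4903 0.0778 0.1588] [-3.1379 -0.2691 -2.9279] [-4.4833 -5.4777  2.3512] [ 0.2944  0.6602 -0.8382  1.7397  0.4282  1.2405  1.0891] 0.029357216771289534
angle from TCP 39.37258409641775 radius 0.14324821878734875 side -0.000990102032334742
scene 22 [33.2794 35.7001 36.8091]
scene flap_tab 0.5 [0.4882 0.0766 0.1533] 38.89364629415221
side 346 [40.1153 41.1966 43.5656]
side flap_tab 0.83 [0.4936 0.0731 0.1566] 41.07939479293376
```

{"fn": "play_rows", "kwargs": {"deltas": [[0.0084, 0.0015, 0.0089, -0.014, 0.064, 0, 0.022], [0.0175, 0.0033, 0.0171, -0.028, 0.128, 0, 0.022], [0.0273, 0.0052, 0.0243, -0.042, 0.192, 0, 0.022], [0.0375, 0.0073, 0.0308, -0.056, 0.256, 0, 0.022], [0.0375, 0.0073, 0.0308, -0.056, 0.256, 0, 0.022], [0.0375, 0.0073, 0.0308, -0.056, 0.256, 0, 0.022]]}}

```text
time_s: 15.23
ee_pos: [0.5285, 0.0852, 0.1898]
ee_rot: [-3.137, -0.531, -2.928]
force: [-4.1, -6.7, 5.6]
opening: 0.0295
grip_force: 27.9
```

```bash
python3 ang.py
```

```text
[0.5285 0.0852 0.1898] [-3.1366 -0.5307 -2.9285] [-4.0885 -6.708   5.5976] [ 0.1822  0.8181 -0.7877  1.3887  0.3715  1.6621  1.1472] 0.029538916004116147
angle from TCP 59.35712166604096 radius 0.14305954552613934 side -0.0018487263697660077
scene 142 [53.2109 56.097  57.6782]
scene flap_tab 0.7 [0.5237 0.0829 0.1861] 58.62253567971323
side 301 [59.927  61.1526 63.4729]
side flap_tab 0.58 [0.5238 0.0817 0.1865] 58.65277262282863
```

View pics/s6.png

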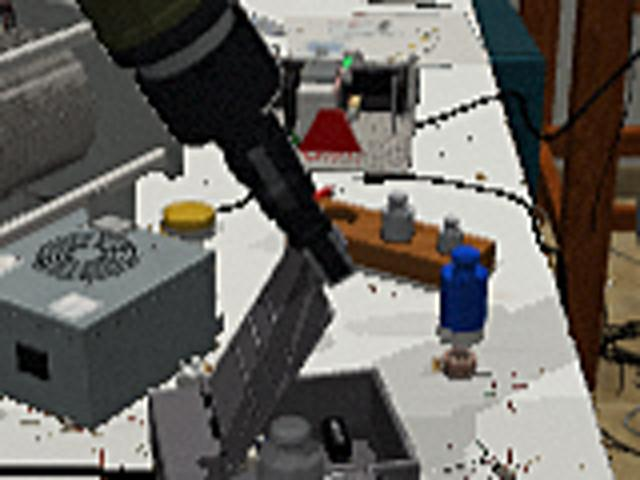

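The flap is held at about 60° by its tab (the tab is in the jaws near (335,270)) and the weight is still standing on the pan at (290,445). I'll hold briefly, then check once more before handing in.

{"fn": "play_rows", "kwargs": {"deltas": [[0, 0, 0, 0, 0, 0, 0.022], [0, 0, 0, 0, 0, 0, 0.022], [0, 0, 0, 0, 0, 0, 0.022], [0, 0, 0, 0, 0, 0, 0.022], [0, 0, 0, 0, 0, 0, 0.022], [0, 0, 0, 0, 0, 0, 0.022]]}}

```text
time_s: 15.93
ee_pos: [0.5285, 0.0852, 0.1899]
ee_rot: [-3.137, -0.527, -2.929]
force: [-1.6, -5.5, 1.7]
opening: 0.0289
grip_force: 27.7
```

```bash
python3 ang.py; python3 - <<'E'
from h import *
c=cap("side"); P=pts(c); d=np.hypot(P[:,0]-.5485,P[:,1]-.2155)
for lo,hi,r in [(.132,.15,.03),(.07,.084,.06)]:
    m=(P[:,2]>lo)&(P[:,2]<hi)&(d<r); print(m.sum(),P[m].mean(0),P[m][:,2].max())
for q in ["weight_large"]:
    for r in manip.spot_point(q,c)[:3]: print(q,r['score'],w(r['at'],c))
E
```

```text
[0.5285 0.0852 0.1899] [-3.1369 -0.5275 -2.9287] [-1.5716 -5.5244  1.7461] [ 0.1833  0.8163 -0.7882  1.391   0.3717  1.6586  1.1471] 0.02889992499804304
angle from TCP 59.38453842843746 radius 0.14312190566848165 side -0.0019216975537797952
scene 142 [53.403  56.1881 57.5782]
scene flap_tab 0.71 [0.5235 0.0805 0.1846] 58.070650255350316
side 309 [59.9524 61.2344 63.6862]
side flap_tab 0.83 [0.5242 0.0842 0.1877] 59.21784108272428
71 [0.54783418 0.21963952 0.13969102] 0.14406663374378606
848 [0.54839595 0.22550081 0.07714658] 0.08394824666925119
weight_large 0.77 [0.55109249 0.21395686 0.07945479]
weight_large 0.69 [ 0.41327764 -0.16152966  0.00131165]
```

```bash
python3 -c "
from cell import manip
print(manip.sign_off())"
```

```text
the job is handed in; nothing more can be done
None
```

The job is handed in: the large weight stands within about 1 mm of the pan's middle with the pan about 6 mm down, clear of its stop. The arm is still holding the service flap by its tab at about 59–60° open, and I moved nothing else on the bench.

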